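# Pack the assorted biscuits into their shaped trays

### The job

Pack the four loose biscuits on the steel worktop: put each one into the card tray whose opening has its shape (round, square, oblong finger, D), the D with its flat side to the flat wall. Each must end lying flat on the floor of its own tray, dotted side up and about in the middle; set them down, do not drop or throw them.

Things in the scene. Friction and masses are not known exactly. Their poses are not given: they have to be found in the camera images.
- round_biscuit: Rigid golden-brown biscuit, 20 mm thick, about 45 g, lying loose on the worktop, dotted side up. Origin: centre of the underside, z up. Round with a scalloped edge, 59 mm in diameter, any yaw.
- square_biscuit: Rigid golden-brown biscuit, 20 mm thick, about 45 g, lying loose on the worktop, dotted side up. Origin: centre of the underside, z up. Square, 46 x 46 mm, sides along its x and y.
- finger_biscuit: Rigid golden-brown biscuit, 20 mm thick, about 45 g, lying loose on the worktop, dotted side up. Origin: centre of the underside, z up. Oblong finger, 74 mm along its x, 28 mm along its y.
- d_biscuit: Rigid golden-brown biscuit, 20 mm thick, about 45 g, lying loose on the worktop, dotted side up. Origin: on the underside, at the centre of the round edge's arc, z up. D-shaped: a disc of 32 mm radius cut off straight 10 mm from that centre on its -x side, so it reaches from x = -10 mm (flat side, 61 mm long, along y) to x = +32 mm (middle of the round side).
- round_tray: Fixed brown card tray, pale floor 3 mm above the worktop, walls 6 mm thick, their top 8 mm above the worktop. Origin: on the underside, at worktop level, at the centre. Round; opening 75 mm in diameter, outside 87 mm. It takes the round biscuit with 8 mm of room all round.
- square_tray: Fixed brown card tray, pale floor 3 mm above the worktop, walls 6 mm thick, their top 8 mm above the worktop. Origin: on the underside, at worktop level, at the centre. Square; opening 62 x 62 mm, outside 74 x 74 mm, sides along its x and y. It takes the square biscuit with 8 mm of room all round.
- finger_tray: Fixed brown card tray, pale floor 3 mm above the worktop, walls 6 mm thick, their top 8 mm above the worktop. Origin: on the underside, at worktop level, at the centre. Oblong; opening 90 mm along its x by 44 mm along its y, outside 102 x 56 mm. It takes the finger biscuit, lengthwise along x, with 8 mm of room all round.
- d_tray: Fixed brown card tray, pale floor 3 mm above the worktop, walls 6 mm thick, their top 8 mm above the worktop. Origin: on the underside, at worktop level, at the centre of the round wall's arc. D-shaped opening: radius 39 mm, cut off straight 17 mm from that centre on its -x side (outside: 45 mm and 23 mm). Takes the D biscuit origin over origin, x along x (flat to flat), with 7 mm of room all round.
Not all that is in view belongs to the job. Leave any white look-alike of the d_biscuit alone.

How it is judged (in metres and radians):
At the end, for the whole second after the job is handed in: Every biscuit lies at rest and flat (tilt under 0.08 rad, dotted side up) on the floor of the tray of its own shape (underside less than 6 mm above the tray's underside, so not up on a wall), its origin within 12 mm of the tray's origin seen from above (horizontal distance between round_biscuit and round_tray below 0.012 m and z of round_biscuit in the frame of round_tray below 0.006 m and angle between each of round_biscuit, square_biscuit, finger_biscuit, d_biscuit's own z axis and vertical below 0.08 rad and linear speed of each of round_biscuit, square_biscuit, finger_biscuit, d_biscuit below 0.01 m/s and horizontal distance between square_biscuit and square_tray below 0.012 m and z of square_biscuit in the frame of square_tray below 0.006 m and horizontal distance between finger_biscuit and finger_tray below 0.012 m and z of finger_biscuit in the frame of finger_tray below 0.006 m and horizontal distance between d_biscuit and d_tray below 0.012 m and z of d_biscuit in the frame of d_tray below 0.006 m); the robot touches nothing.
It fails at once if the round biscuit is dropped or thrown: out of the fingers with its underside more than 40 mm above the worktop (height (world z) of round_biscuit above 0.04 m and contact force between the fingers and round_biscuit below 0.01 N).
It fails at once if the square biscuit is dropped or thrown: out of the fingers with its underside more than 40 mm above the worktop (height (world z) of square_biscuit above 0.04 m and contact force between the fingers and square_biscuit below 0.01 N).
It fails at once if the finger biscuit is dropped or thrown: out of the fingers with its underside more than 40 mm above the worktop (height (world z) of finger_biscuit above 0.04 m and contact force between the fingers and finger_biscuit below 0.01 N).
It fails at once if the D-shaped biscuit is dropped or thrown: out of the fingers with its underside more than 40 mm above the worktop (height (world z) of d_biscuit above 0.04 m and contact force between the fingers and d_biscuit below 0.01 N).
It also fails if it takes over 106 s, if anything falls off the work surface, if the arm or the gripper's body presses on something with over 40 N, if the wrist force passes 120 N, or if a joint passes its speed limit or range.

### The arm

A 6-joint arm with a two-finger parallel gripper is mounted at the origin on the work surface. World frame = base frame: x ahead of the robot, y to its left, z up, the work surface at z = 0. Lengths are in m, angles in degrees, forces in N, time in s.
With the tool pointing down it reaches from about 0.325 to 0.85 m from the base axis. Payload 15.5 kg.
Tool frame: the origin (TCP) lies midway between the tips of the shut fingers; the grasp point (between the pads) lies 19 mm behind it; y points along the fingers, x is the direction in which the jaws open and shut, and the axes are right-handed (so a half turn about y gives the same grasp; the last joint's range is limited). The gripper opens to 91 mm and grips with 3 to 60 N. Pads are 32 mm wide; open, the fingers measure 118 mm over their backs; the gripper's body (76 mm by 178 mm) begins 60 mm behind the grasp point.
Start: joints at [-75.659, 28.281, 77.091, -0, 74.628, -5.472], TCP at [0.212, -0.588, 0.214] pointing down, gripper open.
Joint ranges: [-166.48, 166.48], [-47.26, 123.95], [12.59, 153.08], [-70.14, 250.14], [6.76, 159.57], [-176.63, 176.63]. Speed limits (degrees/s): [108.29, 108.29, 147.25, 172.46, 172.46, 172.46].

### API

Orientations are given as a 3x3 rotation matrix whose columns are the frame's x, y, z axes.
In Python, from bench import ctrl gives the robot as it stands. The module is installed in compiled form; this text tells all that it offers. Calls block until the motion is done:
- ctrl.goto(position, orientation): joint-space move of the TCP to a pose.
- ctrl.move_l(position, vel=0.15, ori=None, contact_N=None): straight line of the TCP; ori=None keeps the orientation; vel is the mean speed in m/s. With contact_N (N) it stops when the force on the tool has changed by that much, and returns True; else False.
- ctrl.movej(angles): joint-space move.
- ctrl.command_gripper(opening): opening from 0.0 (shut) to 1.0 (fully open); the grip force is fixed at half the most; returns when the fingers have stopped.
- ctrl.sleep(seconds).
- ctrl.ik(position, orientation): joint angles nearest the present ones, or None.
- ctrl.read_camera(name): name is "scene" or "top" or "wrist"; returns the picture (384x512x3 uint8, blue, green, red); there is no depth.
- ctrl.camera_params(name): a dict with "fx", "fy", "cx", "cy" (pixels), "D" ([k1, k2, p1, p2, k3] as OpenCV has them; the pictures are not rectified), "pose" (4x4, takes a point from camera to world coordinates); the wrist camera has in their place "T_tool_cam" (4x4, takes a point from camera to tool coordinates, whose origin is the TCP and whose axes are the tool frame's). Camera axes: x right, y up, looking along -z (the intrinsics and any distortion apply to the point x, -y, -z); pixel columns grow to the right and rows downward; lengths in m; the calibration is good to about 2 mm. A picture is of the moment at which its call begins: read the wrist's pose just before it. camera_params takes no time and is no camera call.
A pose or a line that the arm cannot do raises ctrl.MotionError and nothing moves.
- ctrl.sign_off(): hands the job in, once; it reports no verdict.
Readings, each from a call of its own:
- ctrl.current_t(): time.
- ctrl.current_q(): joint angles.
- ctrl.current_dq(): joint speeds.
- ctrl.current_effort(): joint torques, N m.
- ctrl.current_tool_pos(): TCP position.
- ctrl.current_eef_rot(): TCP orientation.
- ctrl.current_contact_force(): force on the tool from outside, world axes, zero at the start.
- ctrl.current_wrist_torque(): the same for the moment, N m.
- ctrl.current_grip_width(): opening from 0.0 (shut) to 1.0 (fully open).
Only numpy, scipy, OpenCV 4.12 (cv2) and the standard library are available. Lean on these libraries where they do the work, as an engineer would, in place of code of your own. Each camera call takes 0.05 s, during which the arm holds its last target. There are 200 camera calls.

## Working session

There is one attempt and no reset: what is moved stays moved. The work goes in short steps, each a Python script; the robot and the scene stay as the last script left them, time stands still between calls to the robot, and variables do not carry over. Pictures are saved under pics/ and viewed, about 12 in all and at most 16, crops included, and the job is handed in when it is done.

```bash
mkdir -p pics; ls
python3 - <<'E'
from bench import ctrl
import cv2,numpy as np
np.set_printoptions(precision=4,suppress=True)
for n in("top","scene","wrist"):
    cv2.imwrite(f"pics/{n}0.png",ctrl.read_camera(n)); print(n,ctrl.camera_params(n))
print(ctrl.current_t(),ctrl.current_eef_rot())
E
```

```text
pics
top {'fx': 406.8298314679697, 'fy': 406.8298314679697, 'cx': 253.78653179835143, 'cy': 186.28784966845507, 'D': array([-0.0544,  0.    ,  0.    ,  0.    ,  0.    ]), 'pose': array([[ 0.0159,  0.9875, -0.1567,  0.3353],
       [-0.9997,  0.0189,  0.018 ,  0.0087],
       [ 0.0207,  0.1564,  0.9875,  1.081 ],
       [ 0.    ,  0.    ,  0.    ,  1.    ]])}
scene {'fx': 429.1215945260492, 'fy': 429.1215945260492, 'cx': 242.81644007657653, 'cy': 196.71422973149973, 'D': array([-0.0414,  0.    ,  0.    ,  0.    ,  0.    ]), 'pose': array([[-0.4527, -0.5529,  0.6995,  1.4024],
       [ 0.8916, -0.2909,  0.3471,  0.4237],
       [ 0.0115,  0.7808,  0.6247,  0.8553],
       [ 0.    ,  0.    ,  0.    ,  1.    ]])}
wrist {'fx': 299.8190540009419, 'fy': 299.8190540009419, 'cx': 258.2859990712802, 'cy': 192.12266307758057, 'D': array([-0.0573,  0.    ,  0.    ,  0.    ,  0.    ]), 'T_tool_cam': array([[ 1.    ,  0.0002, -0.0008,  0.0012],
       [-0.0008,  0.2687, -0.9632, -0.1721],
       [ 0.    ,  0.9632,  0.2687,  0.0755],
       [ 0.    ,  0.    ,  0.    ,  1.    ]])}
0.15 [[ 0.339  -0.0003  0.9408]
 [-0.9408  0.0009  0.339 ]
 [-0.0009 -1.      0.    ]]
```

View pics/top0.png

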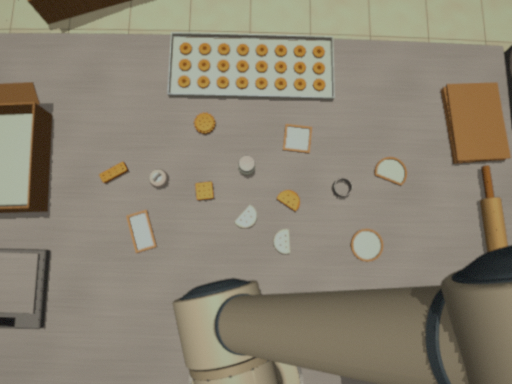

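View pics/scene0.png

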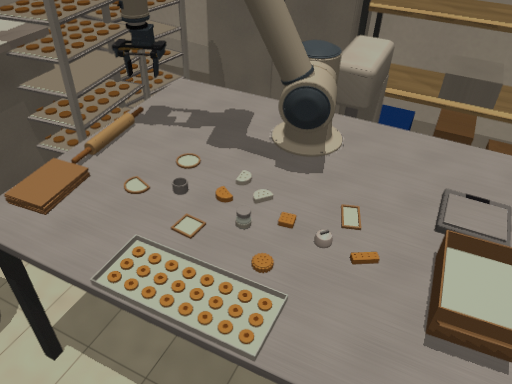

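The top view shows these candidates:
- **Round biscuit:** golden (205,123). The timer (158,178), jar (247,165), cutter ring (342,188) and rings on the metal tray are not it.
- **Square biscuit:** golden (205,190).
- **Finger biscuit:** golden (114,172).
- **D biscuit:** golden (289,200). The white look-alikes at (247,217) and (283,241) are to be left alone.
- **Trays:** square (297,139), D (390,171), round (367,245), finger (142,231).

```bash
cat > h.py <<'E'
from bench import ctrl
import cv2,numpy as np
np.set_printoptions(precision=4,suppress=True)
def cam(name):
    p=ctrl.camera_params(name)
    if name=="wrist":
        T=np.eye(4);T[:3,:3]=ctrl.current_eef_rot();T[:3,3]=ctrl.current_tool_pos();T=T@p["T_tool_cam"]
    else:T=p["pose"]
    return p,T,ctrl.read_camera(name)
def rays(p,T,uv,z):
    K=np.array([[p["fx"],0,p["cx"]],[0,p["fy"],p["cy"]],[0,0,1]])
    n=cv2.undistortPoints(np.float64(uv).reshape(-1,1,2),K,p["D"]).reshape(-1,2)
    d=np.c_[n[:,0],-n[:,1],-np.ones(len(n))]@T[:3,:3].T
    return T[:2,3]+d[:,:2]*((z-T[2,3])/d[:,2])[:,None]
def proj(p,T,P):
    c=(np.linalg.inv(T)@np.r_[P,1])[:3]
    K=np.array([[p["fx"],0,p["cx"]],[0,p["fy"],p["cy"]],[0,0,1]])
    return cv2.projectPoints(np.array([[c[0],-c[1],-c[2]]]),np.zeros(3),np.zeros(3),K,p["D"])[0].ravel()
def mask(img,kind):
    h=cv2.cvtColor(img,cv2.COLOR_BGR2HSV)
    if kind=="bis": return cv2.morphologyEx(cv2.inRange(h,(8,120,90),(28,255,255)),cv2.MORPH_CLOSE,np.ones((5,5)))
    return cv2.inRange(h,(0,0,175),(179,80,255))
def blob(img,kind,uv):
    "contour of the blob holding/nearest pixel uv"
    cs=[c for c in cv2.findContours(mask(img,kind),cv2.RETR_EXTERNAL,cv2.CHAIN_APPROX_NONE)[0] if cv2.contourArea(c)>60]
    return max(cs,key=lambda c:cv2.pointPolygonTest(c,tuple(map(float,uv)),True)).reshape(-1,2)
def pose(c,shape):
    "metric contour -> origin xy, yaw of x axis, size"
    c=np.float32(c*1000)
    (x,y),(w,h),a=cv2.minAreaRect(c)
    o=np.array([x,y]);a=np.radians(a)
    if shape=="round":
        (x,y),r=cv2.minEnclosingCircle(c);o=np.array([x,y]);a=0
    elif shape=="finger" and h>w:a+=np.pi/2
    elif shape=="d":
        # longest straight edge = flat; x axis points from flat to centroid
        hull=cv2.convexHull(c).astype(np.float32);ap=cv2.approxPolyDP(hull,2.,True).reshape(-1,2)
        e=np.roll(ap,-1,0)-ap;i=np.argmax(np.hypot(*e.T));p0,p1=ap[i],ap[i]+e[i]
        d=e[i]/np.hypot(*e[i]);n=np.array([-d[1],d[0]]);m=cv2.moments(hull)
        g=np.array([m["m10"],m["m01"]])/m["m00"]
        if (g-p0)@n<0:n=-n
        near=c[(np.abs((c-p0)@n)<3)&(np.abs((c-(p0+p1)/2)@d)<np.hypot(*e[i])*.4)]
        vx,vy,*_=cv2.fitLine(near,cv2.DIST_L2,0,.01,.01).ravel();n2=np.array([-vy,vx]);n=n2*np.sign(n2@n)
        pr=c@n;t=np.array([-n[1],n[0]]);q=c@t
        far=c[(pr>pr.min()+8)];A=np.c_[2*far,np.ones(len(far))]
        s=np.linalg.lstsq(A,(far**2).sum(1),rcond=None)[0]
        o=s[:2];a=np.arctan2(n[1],n[0]);w,h=np.sqrt(s[2]+o@o),o@n-pr.min()   # radius, flat distance
    return o/1000,a,(w,h)
E
python3 - <<'E'
from h import *
p,T,im=cam("top")
for n,k,s,uv in [("rb","bis","round",(205,123)),("sb","bis","square",(205,190)),("fb","bis","finger",(114,172)),("db","bis","d",(289,200)),
 ("rt","pale","round",(367,245)),("st","pale","square",(297,139)),("ft","pale","finger",(142,231)),("dt","pale","d",(390,171))]:
    c=blob(im,k,uv);o,a,sz=pose(rays(p,T,c,.02 if k=="bis" else .005),s);print(n,o,np.degrees(a),np.array(sz),np.hypot(*o),c.mean(0))
cv2.imwrite("pics/crop.png",cv2.resize(im[105:265,90:420],None,fx=2.4,fy=2.4,interpolation=cv2.INTER_CUBIC))
E
```

```text
rb [0.6749 0.1262] 0.0 [56.4837 54.1388] 0.6866236121220306 [204.3333 122.8246]
sb [0.49   0.1189] 2.173433542251587 [45.2874 44.6664] 0.5042065489658991 [204.2295 190.6393]
fb [0.5351 0.363 ] 120.39764404296875 [28.7404 71.6469] 0.6465769583752301 [113.2295 171.9016]
db [ 0.4651 -0.1005] -31.426706 [29.8451 11.6366] 0.4758443169900862 [289.1071 199.1607]
rt [ 0.3553 -0.3112] 0.0 [65.696  64.5157] 0.47231392849484083 [366.1667 244.5972]
st [ 0.6417 -0.1272] 83.62391662597656 [54.9642 54.583 ] 0.6541798213610464 [296.9865 138.3108]
ft [0.3813 0.2837] 17.856117248535156 [82.6947 37.3164] 0.4752257768073849 [141.0833 231.0357]
dt [ 0.5514 -0.3825] -19.970724 [33.1339 13.1107] 0.671068682343724 [391.1613 170.1935]
```

View pics/crop.png

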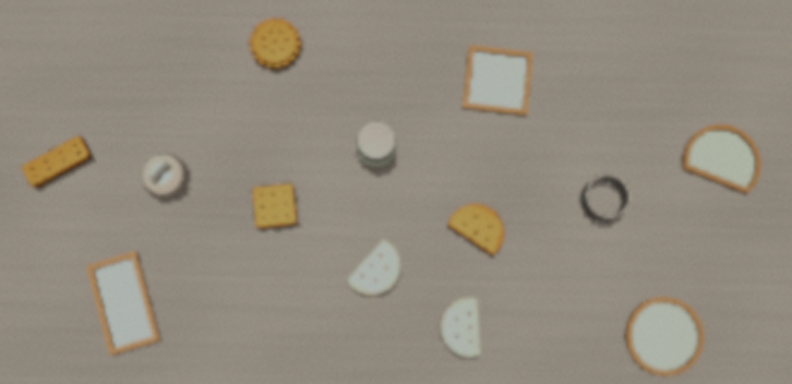

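```bash
cat > pp.py <<'E'
from h import *
ZL,ZC,ZG=.13,.12,.009
def R(a): c,s=np.cos(a),np.sin(a);return np.array([[c,0,-s],[s,0,c],[0,-1,0]])
def campos(o,a): return np.r_[o-.0755*R(a)[:2,2],ZL]
def ok(pos,a):
    return ctrl.ik(np.array(pos),R(a))
def wrap(a): return (a+np.pi)%(2*np.pi)-np.pi
def look(o,a,kind,shape,name):
    ctrl.goto(campos(o,a),R(a));ctrl.sleep(.15)
    p,T,im=cam("wrist");z=.02 if kind=="bis" else .005
    c=blob(im,kind,proj(p,T,np.r_[o,z]))
    r=pose(rays(p,T,c,z),shape)
    cv2.drawContours(im,[c.reshape(-1,1,2)],-1,(255,0,0),1)
    q=proj(p,T,np.r_[r[0],z]);e=proj(p,T,np.r_[r[0]+.03*np.array([np.cos(r[1]),np.sin(r[1])]),z])
    cv2.line(im,tuple(int(v) for v in q),tuple(int(v) for v in e),(0,0,255),1)
    cv2.imwrite(f"pics/{name}.png",im)
    print(name,r[0],round(np.degrees(r[1]),1),np.array(r[2]));return r
def grasp_xy(o,a,shape): return o+(.011*np.array([np.cos(a),np.sin(a)]) if shape=="d" else 0)
def choose(bo,ba,to,ta,shape):
    "grasp yaw & place yaw (jaw direction) reachable with least wrist turning"
    off={"d":[0,180],"square":[0,90,180,270],"finger":[90,270],"round":[90,270]}[shape]
    best=None
    for k in off:
        g=ba+np.radians(k)
        sym={"d":[0],"square":[0,90,180,270],"finger":[0,180],"round":range(0,360,30)}[shape]
        for m in sym:
            t=ta+np.radians(k+m)
            L=[ok(campos(bo,g),g),ok(np.r_[grasp_xy(bo,ba,shape),ZG],g),ok(campos(to,t),t),ok(np.r_[grasp_xy(to,ta,shape),ZG],t)]
            if any(x is None for x in L):continue
            cost=np.abs(np.diff(np.array([ctrl.current_q()]+L),axis=0)).max(1).sum()
            if best is None or cost<best[0]:best=(cost,g,t)
    return best
def near(a,ref,per): return ref+(a-ref+per/2)%per-per/2
PER={"d":2*np.pi,"square":np.pi/2,"finger":np.pi,"round":1e9}
def pick(shape,bo,ba,to,ta):
    _,g,t=choose(bo,ba,to,ta,shape);print("yaw",np.degrees([g,t]))
    o,a,_=look(bo,g,"bis",shape,shape+"_b")
    if shape!="round": a=near(a,ba,PER[shape]);g+=a-ba;
    xy=grasp_xy(o,a,shape)
    ctrl.goto(np.r_[xy,.06],R(g));ctrl.move_l(np.r_[xy,ZG],.1)
    ctrl.command_gripper(0.);print("width mm",ctrl.current_grip_width()*91,"F",ctrl.current_contact_force(),"z",ctrl.current_tool_pos())
    ctrl.move_l(np.r_[xy,ZC],.2)
    print("lifted",ctrl.current_grip_width()*91,"t",ctrl.current_t());return t
def place(shape,to,ta,t):
    o,a,_=look(to,t,"pale",shape,shape+"_t")
    if shape!="round": a=near(a,ta,PER[shape]);t+=a-ta
    xy=grasp_xy(o,a,shape)
    ctrl.goto(np.r_[xy,.05],R(t));ctrl.move_l(np.r_[xy,.025],.12)
    print("contact",ctrl.move_l(np.r_[xy,ZG+.0035],.04,contact_N=6),ctrl.current_tool_pos(),ctrl.current_grip_width()*91)
    ctrl.command_gripper(1.);ctrl.move_l(np.r_[xy,ZC],.2)
    print("t",ctrl.current_t())
E
cat > est.py <<'E'
import numpy as np
r=np.radians
E={"round":((.6749,.1262),0,(.3553,-.3112),0),"square":((.49,.1189),r(2.2),(.6417,-.1272),r(83.6)),
"finger":((.5351,.363),r(120.4),(.3813,.2837),r(17.9)),"d":((.4651,-.1005),r(-31.4),(.5514,-.3825),r(-20))}
E={k:(np.array(v[0]),v[1],np.array(v[2]),v[3]) for k,v in E.items()}
E
python3 - <<'E'
from pp import *;from est import E
for k in E: print(k,[np.degrees(x) if i else x for i,x in enumerate(choose(E[k][0],E[k][1],E[k][2],E[k][3],k) or [])])
t=pick("d",*E["d"]);np.save("t.npy",t)
ctrl.goto(campos(E["d"][2],t),R(t));look(E["d"][2],t,"pale","d","d_t0")
E
python3 -c "
import cv2,numpy as np
cv2.imwrite('pics/dd.png',cv2.resize(np.hstack([cv2.imread('pics/d_b.png'),cv2.imread('pics/d_t0.png')]),(800,300),interpolation=cv2.INTER_AREA))"
```

```text
round [np.float64(170.71610395922914), np.float64(90.0), np.float64(90.0)]
square [np.float64(134.26040181476725), np.float64(2.2), np.float64(353.59999999999997)]
finger [np.float64(212.89026000273753), np.float64(390.40000000000003), np.float64(467.9)]
d [np.float64(114.29081611741626), np.float64(-31.4), np.float64(-20.0)]
yaw [-31.4 -20. ]
d_b [ 0.467  -0.1039] -33.4 [30.9896  9.3675]
width mm 40.82685615877403 F [-0.9492  0.3708  2.1102] z [ 0.4761 -0.1099  0.009 ]
lifted 41.317258814007445 t 4.8333
d_t0 [ 0.5892 -0.405 ] -110.2 [134.7536 109.7631]
```

View pics/dd.png

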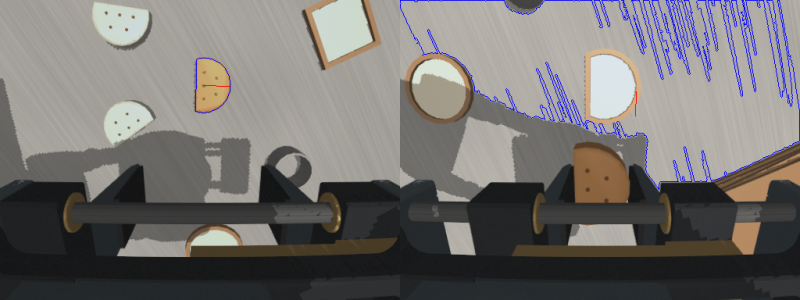

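The D biscuit is held (41 mm across). The tray in the right half shows at about (610,88), but its pale floor merges with the bright worktop, so I'll use the brown rim's outline instead.

```bash
python3 - <<'E'
s=open('h.py').read()
s=s.replace('    return cv2.inRange(h,(0,0,175),(179,80,255))','    return cv2.morphologyEx(cv2.inRange(h,(6,70,50),(28,255,255)),cv2.MORPH_CLOSE,np.ones((3,3)))')
open('h.py','w').write(s)
s=open('pp.py').read().replace('else .005','else .008');open('pp.py','w').write(s)
E
python3 - <<'E'
from pp import *;from est import E
t=float(np.load("t.npy"));o,a,_=look(E["d"][2],t,"pale","d","d_t1")
E
```

```text
d_t1 [ 0.5532 -0.3867] -21.0 [44.2961 22.7695]
```

View pics/d_t1.png

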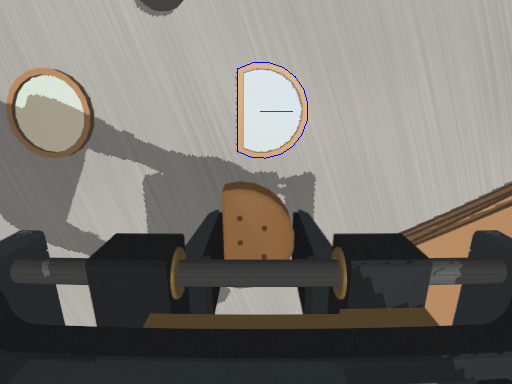

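The rim outline fits well (44.3/22.8 mm against 45/23), with the D tray at (262,110) and the biscuit held square and centred. I'll place it, then pick and place the square one.

Run:
```python
from pp import *;from est import E
t=float(np.load("t.npy"));o,b,to,ta=E["d"]
place("d",to,ta,t)
ctrl.goto(campos(to,t),R(t));_,_,im=cam("wrist");cv2.imwrite("pics/d_done.png",im)
e=E["square"];t=pick("square",*e);np.save("t.npy",t);look(e[2],t,"pale","square","sq_t0")
a,b=cv2.imread("pics/d_done.png"),cv2.imread("pics/sq_t0.png")
cv2.imwrite('pics/ds.png',cv2.resize(np.hstack([a,b]),(800,300),interpolation=cv2.INTER_AREA))
```

```text
d_t [ 0.5532 -0.3866] -21.0 [44.3048 22.757 ]
contact True [ 0.5634 -0.3907  0.012 ] 41.10343502486198
t 10.3167
yaw [  2.2 353.6]
square_b [0.4928 0.1177] 7.9 [44.8984 44.6043]
width mm 45.51611834317442 F [-0.465   0.8338  1.7414] z [0.4928 0.1177 0.009 ]
lifted 45.58750812895723 t 15.3917
sq_t0 [ 0.644  -0.1307] 84.5 [74.2605 74.3458]
```

View pics/ds.png

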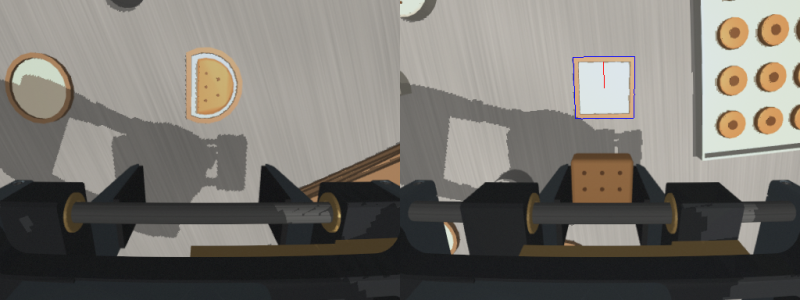

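The D lies in its tray, flat to flat and centred (left half, about (215,85)). The square is held and its tray fits at 74.3 mm (right half, about (604,87)). Next I'll place it and do the round one, checking masks and sizes numerically.

Run:
```python
from pp import *;from est import E
t=float(np.load("t.npy"));e=E["square"]
place("square",e[2],e[3],t)
ctrl.goto(campos(e[2],t),R(t));_,_,im=cam("wrist");cv2.imwrite("pics/s_done.png",im)
e=E["round"];t=pick("round",*e);np.save("t.npy",t);look(e[2],t,"pale","round","r_t0")
a,b=cv2.imread("pics/s_done.png"),cv2.imread("pics/r_t0.png")
cv2.imwrite('pics/sr.png',cv2.resize(np.hstack([a,b]),(800,300),interpolation=cv2.INTER_AREA))
```

```text
square_t [ 0.6439 -0.1308] 84.3 [74.0665 74.2899]
contact True [ 0.644 -0.131  0.012] 45.69942456407201
t 20.125
yaw [90. 90.]
round_b [0.6799 0.124 ] 0.0 [57.6275 56.2967]
width mm 58.09230144501344 F [-1.4971 -0.4564  3.0321] z [0.68   0.1241 0.0092]
lifted 57.99290318651724 t 24.5333
r_t0 [ 0.3569 -0.3154] 0.0 [85.434  85.7675]
```

View pics/sr.png

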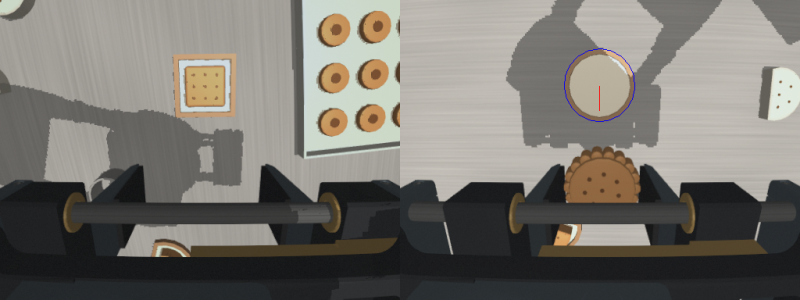

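The square is centred in its tray (left half, about (205,86)). The round one is held, and its tray outline is good at 85.6 mm (right half, about (599,85)).

Run:
```python
from pp import *;from est import E
t=float(np.load("t.npy"));e=E["round"]
place("round",e[2],e[3],t)
ctrl.goto(campos(e[2],t),R(t));_,_,im=cam("wrist");cv2.imwrite("pics/r_done.png",im)
e=E["finger"];t=pick("finger",*e);np.save("t.npy",t);look(e[2],t,"pale","finger","f_t0")
a,b=cv2.imread("pics/r_done.png"),cv2.imread("pics/f_t0.png")
cv2.imwrite('pics/rf.png',cv2.resize(np.hstack([a,b]),(800,300),interpolation=cv2.INTER_AREA))
```

```text
round_t [ 0.357  -0.3153] 0.0 [85.8651 85.6815]
contact True [ 0.3572 -0.3155  0.0122] 58.44156950934321
t 29.6333
yaw [390.4 467.9]
finger_b [0.5381 0.3624] 120.4 [27.1516 72.6318]
width mm 27.280493733698826 F [ 0.4499  0.8667 -0.4358] z [0.5381 0.3624 0.009 ]
lifted 27.576328876752513 t 35.3583
f_t0 [0.3836 0.2812] 18.2 [101.9397  56.0225]
```

View pics/rf.png

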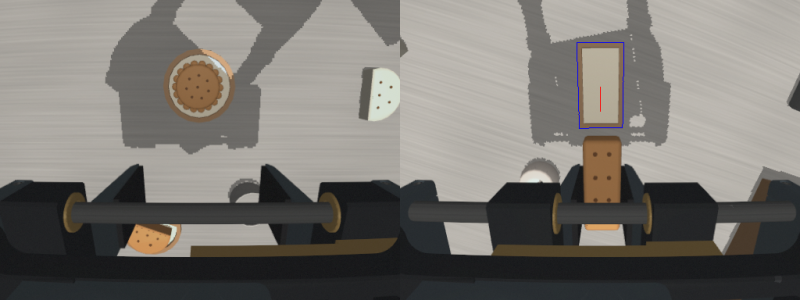

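The round one is centred (left half, about (198,86)). The finger is held straight and its tray fits at 102x56 mm. I'll place it and then check all four.

Run:
```python
from pp import *;from est import E
t=float(np.load("t.npy"));e=E["finger"]
place("finger",e[2],e[3],t)
ctrl.goto(campos(e[2],t),R(t));_,_,a=cam("wrist")
ctrl.goto(np.r_[.35,.42,.25],R(t));_,_,b=cam("top");cv2.imwrite("pics/top_end.png",b)
b=cv2.resize(b[100:270,90:430],(600,300),interpolation=cv2.INTER_CUBIC)
cv2.imwrite('pics/end.png',np.vstack([b,cv2.resize(a[:200],(600,234))]))
print(ctrl.current_t(),ctrl.current_contact_force())
```

```text
finger_t [0.3835 0.2812] 18.2 [102.0644  56.0303]
contact True [0.3837 0.2812 0.0119] 28.035229880166778
t 40.3
41.6 [ 0.3275 -0.6367  0.0836]
```

View pics/end.png

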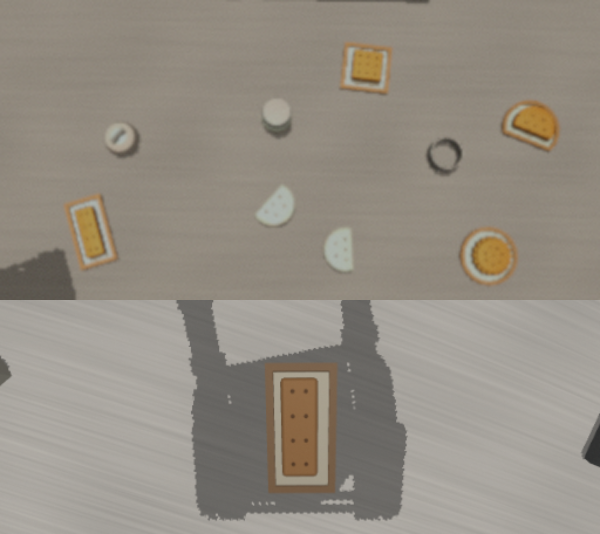

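All four biscuits lie in their trays. The small offsets in the top view are parallax from their height, and the overhead wrist views show them centred.

```bash
python3 -c "
from bench import ctrl
ctrl.sleep(.5);ctrl.sign_off();print(ctrl.current_t())"
```

```text
the job is handed in; nothing more can be done
the job is handed in; nothing more can be done
```

All four biscuits (D, square, round, finger) are in their own trays, and I handed the job in at about 42 s of the 106 s allowed. Each was picked after a close wrist look, lowered until it touched the tray floor (tool 3 mm above its picking height, matching the 3 mm floor), and only then released.

- **Last checks:** wrist pictures taken over each tray after placing show every biscuit flat, dotted side up and about in the middle, with the D's flat side to the flat wall. I judged the centring by eye and did not measure the final offsets.
- **Top view:** it shows all four in their trays, and the white D look-alikes were left alone. The biscuits look slightly off-centre there, which I put down to parallax from their height.
- **One failed measurement:** the first D tray outline was wrong because the pale floor merged with the bright worktop. I used the brown rim outline instead, and the tray sizes then agreed to within about 1.5 mm.

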